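# Fit the lap plate on the bench lapping machine

## Robot

A 7-joint arm with a two-finger parallel gripper is mounted at the origin on the work surface. World frame = base frame: x ahead of the robot, y to its left, z up, the work surface at z = 0. Lengths are in m, angles in degrees, forces in N, time in s.
With the tool pointing down it reaches from about 0.4 to 0.85 m from the base axis. Payload 10.4 kg.
Tool frame: the origin (TCP) lies at the very end of the fingers, on their centre line; the grasp point (between the pads) lies 19 mm behind it; z points along the fingers, y is the line along which they close (so a half turn about z gives the same grasp; the last joint's range is limited). The gripper opens to 87 mm and grips with 3 to 60 N. Pads are 19 mm wide; open, the fingers measure 117 mm over their backs; the gripper's body (75 mm by 190 mm) begins 51 mm behind the grasp point.
Start: joints at [67.116, 19.034, -3.707, 83.658, 1.238, 77.344, -5.071], TCP at [0.23, -0.581, 0.223] pointing down, gripper open.
Joint ranges: [-148.97, 148.97], [-28.65, 121.19], [-84.17, 76.75], [9.2, 138.47], [-72.65, 252.65], [3.7, 117.97], [-149.18, 149.18]. Speed limits (degrees/s): [127.2, 127.2, 159.86, 159.86, 180, 180, 180].

## Interface

Orientations are given as a 3x3 rotation matrix whose columns are the frame's x, y, z axes.
In Python, from station import env, cams, order gives the robot as it stands. The module is installed in compiled form; this text tells all that it offers.
- The arm moves only by the tool play_rows, never from a script. Its arguments are lists of equal length, an entry for each row: "translation": the shift along the tool's x, y, z in m, a list of three; "yaw": the turn about the tool's z in rad. A call has 1 to 12 rows; each row is the pose to reach, as a shift and turn from the pose commanded when the call began, along the tool's axes at that moment; what a row does not reach only later rows make up. A row lasts 1/12 s, in which the tool goes at most 41.7 mm and 7.16 degrees, less where a joint would pass 70% of its speed; a pose out of reach is approached as far as the arm can. A call with a gripper value outside its range is refused whole. "grip" is the opening, from -1 (shut) to 1 (fully open), so that 0 is half open, set as the call begins (left out, the last holds). The fingers move at their own pace and stop on an object; the grip force is fixed at half the most. Time passes only in rows, so rows that repeat a pose let the fingers close. It gives the time, the measured TCP pose, the force, the opening and the grip force at its end, in the units of the state.
- env.observe(): the state, without advancing time (a new reading comes with each control period).
- cams.capture(name): name is "scene" or "side" or "wrist"; returns the picture (480x640x3 uint8, red, green, blue); there is no depth.
- cams.camera_model(name): a dict with "intrinsics" (3x3 intrinsics, pixels), "extrinsics" (4x4, takes a point from camera to world coordinates); the wrist camera has in their place "tool_from_camera" (4x4, takes a point from camera to tool coordinates, whose origin is the TCP and whose axes are the flange's). Camera axes: x right, y down, z forward; pixel columns grow to the right and rows downward; lengths in m; the calibration is good to about 2 mm. A picture is of the moment at which its call begins: read the wrist's pose just before it. camera_model takes no time and is no camera call.
- order.sign_off(): hands the job in; it is judged then, once.
The state is a dict: "t": time; "joint_positions": joint angles; "qd": joint speeds; "effort": joint torques, N m; "ee_pos": TCP position; "tcp_rot": TCP orientation; "contact_force": force on the tool from outside, world axes, zero at the start; "moment": the same for the moment, N m; "finger_gap": finger opening in m; "grip_force": force on a finger pad.
Only numpy, scipy, OpenCV 4.12 (cv2) and the standard library are available. Lean on these libraries where they do the work, as an engineer would, in place of code of your own. Each camera call takes 0.05 s, during which the arm holds its last target. There are 200 camera calls.

## Task

Fit the round lap plate, hub up, over the shaft of the green bench machine and turn it, pressing only lightly, until the small drive pin finds the hole in its underside and the plate sits fully home and flat on the flange; never force it. Then put the brass cap over the end of the shaft, open end down, so that it sits on the plate's hub, and let go. Leave the glue bottle, tin, pliers and oiler where they are.

Things in the scene. Friction and masses are not known exactly. Their poses are not given: they have to be found in the camera images.
- machine: green bench lapping machine, fixed to the bench, housing 200 x 200 mm, 80 mm high. Origin: centre of its underside, on the bench under the spindle axis; z up; yaw varies. On top sits a braked steel spindle (does not turn under ordinary handling): flange 88 mm across, shaft and drive pin. A red mark on the housing's top lies in the machine's +x direction from the shaft
- seat (a point): point on the spindle axis at the flange's upper face, 88 mm above the bench; axes as the machine's. A brass drive pin, 6 mm in diameter, stands 5 mm above the flange face, 34 mm from the shaft axis, in an unmeasured direction within 0.8 rad either side of the machine's +x (red mark): see it from above before the plate covers it, or feel for it with the plate
- shaft_tip (a point): point on the spindle axis at the top of the fixed vertical shaft, 62 mm above seat. The shaft is 14 mm in diameter; its last 4 mm taper to 8 mm
- plate: lap plate, loose, hub up, 0.35 to 0.7 kg: disc 130 mm across, 10 mm thick (rim 11.5), square hub 40 x 40 mm, its top 42 mm above the underside, flat sides facing plate x and y. Bore 16 mm through both. The one hole for the pin, 8.2 mm, through the disc, is 34 mm from the centre along plate +x; off the hole the plate stops on the pin, 5 mm too high. Origin: centre of the underside, z up
- cap: brass clamp cap, loose, open end down on the bench, 0.11 kg: knurled cylinder 34 mm in diameter, 30 mm high, red spot on its closed top; blind bore 17 mm wide, 24 mm deep, opens downwards. Origin: centre of the open end (underside), z up. With the plate home the shaft stands 20 mm out of the hub; the cap then rests on the hub top, 42 mm above seat
- glue: white glue bottle with black cap, 36 mm in diameter, 85 mm tall, loose bystander; origin at the centre of its foot
- tin: red round tin, 60 mm in diameter, 18 mm high, loose bystander; origin at the centre of its underside
- pliers: small pliers with orange handles, 140 mm long, lying flat, loose bystander; origin near the middle on the bench, jaws to its +x
- oiler: small brass oiler, 42 mm in diameter, 55 mm tall, loose bystander; origin at the centre of its foot
There are look-alikes about, which are no part of the job. What is shaped like the cap but orange, turquoise or white is not meant.

How it is judged (in metres and radians):
On the way:
1. the plate sits home on the flange with the pin in its hole: underside within 2 mm of the flange face, centred within 4 mm, flat within 0.04 rad (z of plate in the frame of seat between -0.002 and 0.002 m and horizontal distance between plate and seat below 0.004 m and angle between plate's own z axis and vertical below 0.04 rad), for 0.2 s.
At the end, for the whole second after the job is handed in: the plate is home on the flange (underside within 2 mm of the flange face, centred within 4 mm, tilt under 0.04 rad) and the cap stands on its hub over the shaft (underside 39 to 45 mm above the flange face, centred within 4 mm, tilt under 0.06 rad); both at rest and released (all of step 1 and z of cap in the frame of seat between 0.039 and 0.045 m and horizontal distance between cap and seat below 0.004 m and angle between cap's own z axis and vertical below 0.06 rad and linear speed of each of plate, cap below 0.01 m/s); the robot touches nothing.
It fails at once if the plate is pressed on the machine (or spindle) with more than 60 N (contact force between plate and machine above 60 N).
It fails at once if the cap is pressed on the machine's shaft or on the plate with more than 60 N (contact force between cap and machine above 60 N or contact force between cap and plate above 60 N).
It fails at once if a bystander (glue bottle, tin, pliers or oiler) is moved by more than 20 mm (distance of any of glue, tin, pliers, oiler from where it was at the start of the episode above 0.02 m).
It also fails if it takes over 72 s, if anything falls off the work surface, if the arm or the gripper's body presses on something with over 40 N, if the wrist force passes 120 N, or if a joint passes its speed limit or range.

## Working session

There is one attempt and no reset: what is moved stays moved. The work goes in short steps, Python scripts to look and compute and a tool call to move; the robot and the scene stay as the last step left them, time stands still between calls to the robot, and variables do not carry over. Pictures are saved under pics/ and viewed, at most 10 in all, crops included, and the job is handed in when it is done.

Besides the shell and the picture viewer there is one more tool, called after "Call:" as name(argument=value, ...) on one line, values as JSON. play_rows: Moves the arm, as the interface text tells. Its arguments: {"type":"object","properties":{"translation":{"type":"array","items":{"type":"array","items":{"type":"number"}}},"yaw":{"type":"array","items":{"type":"number"}},"grip":{"type":"number"}},"required":["translation","yaw"]}

```bash
mkdir -p pics
cat > h.py <<'E'
import numpy as np, cv2
from station import env, cams, order
def cap(name,fn=None):
    s=env.observe(); im=cams.capture(name); m=cams.camera_model(name)
    K=np.array(m["intrinsics"])
    if "extrinsics" in m: T=np.array(m["extrinsics"])
    else:
        W=np.eye(4); W[:3,:3]=s["tcp_rot"]; W[:3,3]=s["ee_pos"]; T=W@np.array(m["tool_from_camera"])
    if fn: cv2.imwrite("pics/"+fn,im[:,:,::-1]); np.savez("pics/"+fn+".npz",im=im,K=K,T=T)
    return im,K,T
def ld(fn):
    d=np.load("pics/"+fn+".npz"); return d["im"],d["K"],d["T"]
def ray(uv,K,T,z):
    d=T[:3,:3]@np.linalg.solve(K,[uv[0],uv[1],1.]); o=T[:3,3]
    return o+d*(z-o[2])/d[2]
def proj(p,K,T):
    c=np.linalg.inv(T)@np.append(p,1); q=K@c[:3]; return q[:2]/q[2]
E
python3 - <<'E'
from h import *
np.set_printoptions(precision=3,suppress=True)
a=cap("scene","scene0.png");b=cap("side","side0.png");c=cap("wrist","wrist0.png")
s=env.observe();print(s)
for x in (a,b,c):print(x[1],x[2])
E
```

```text
{'t': 0.15, 'joint_positions': array([67.114, 19.062, -3.706, 83.694,  1.236, 77.345, -5.071]), 'qd': array([-0.088, -0.032, -0.115, -0.256,  0.018, -0.068,  0.093]), 'effort': array([  0.001, -62.363,   0.025, -39.014,  -0.061,   0.037,   0.   ]), 'ee_pos': array([ 0.23 , -0.581,  0.222]), 'tcp_rot': array([[ 0.93 ,  0.368, -0.   ],
       [ 0.368, -0.93 ,  0.001],
       [-0.   , -0.001, -1.   ]]), 'contact_force': array([-0.296,  0.447, -0.264]), 'moment': array([ 0.03 , -0.007,  0.003]), 'grip_force': 0.0, 'finger_gap': 0.08702356393887595}
[[447.228   0.    311.651]
 [  0.    447.228 235.265]
 [  0.      0.      1.   ]] [[ 0.727  0.581 -0.367  0.951]
 [ 0.687 -0.62   0.38  -0.363]
 [-0.007 -0.528 -0.849  0.894]
 [ 0.     0.     0.     1.   ]]
[[452.177   0.    320.762]
 [  0.    452.177 248.407]
 [  0.      0.      1.   ]] [[-0.885 -0.289  0.365  0.216]
 [-0.466  0.569 -0.678  0.739]
 [-0.012 -0.77  -0.638  0.835]
 [ 0.     0.     0.     1.   ]]
[[403.257   0.    323.054]
 [  0.    403.257 233.22 ]
 [  0.      0.      1.   ]] [[ 0.368 -0.894 -0.255  0.299]
 [-0.93  -0.354 -0.101 -0.553]
 [-0.     0.274 -0.962  0.384]
 [ 0.     0.     0.     1.   ]]
```

View pics/scene0.png

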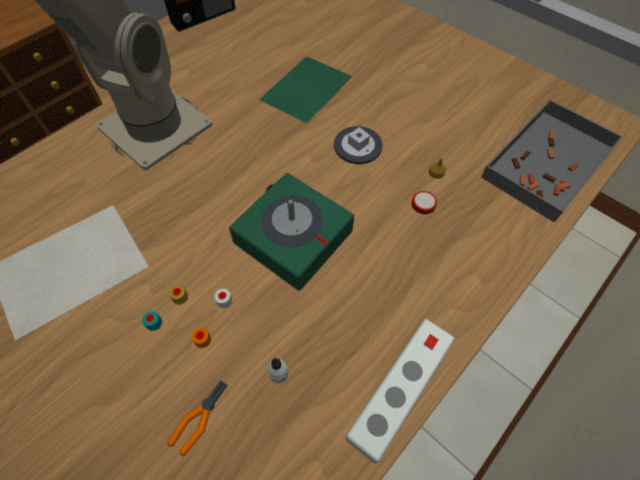

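View pics/side0.png

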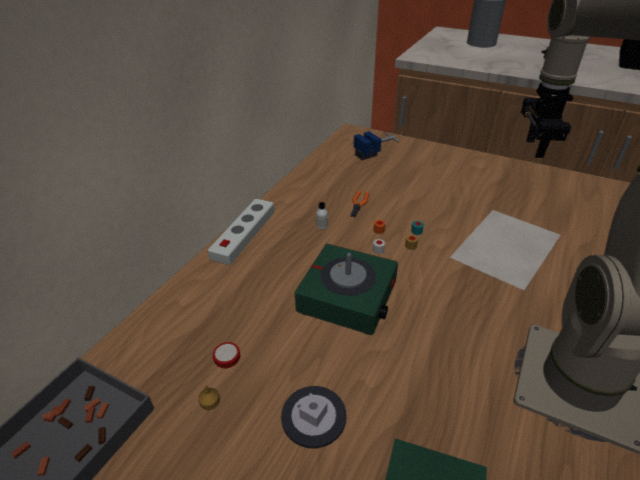

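The scene view shows the machine at about (292,228), plate (358,143), oiler (437,170), tin (424,202), glue (278,370) and pliers (205,415). There are four cap-shaped things: brass/yellow (178,294), turquoise (151,320), orange (201,337) and white (223,297). The one at (178,294) fits because it is brass. I'll confirm it in an enlarged crop.

Run:
```python
from h import *
def crop(im,u,v,w,h,s):return cv2.resize(im[v-h//2:v+h//2,u-w//2:u+w//2],None,fx=s,fy=s,interpolation=cv2.INTER_CUBIC)
a=ld("scene0.png")[0];b=ld("side0.png")[0]
r1=np.hstack([crop(a,292,220,80,60,5),crop(b,348,275,80,60,5)])
r2=np.hstack([crop(a,187,312,100,75,4)[:300],crop(a,358,143,66,50,6)[:300,:396]])
r2=cv2.copyMakeBorder(r2,0,0,0,800-r2.shape[1],cv2.BORDER_CONSTANT)
cv2.imwrite("pics/crops.png",np.vstack([r1,r2])[:,:,::-1])
```

```text
Traceback (most recent call last):
ValueError: all the input array dimensions except for the concatenation axis must match exactly, but along dimension 0, the array at index 0 has size 296 and the array at index 1 has size 300
```

Run:
```python
from h import *
def crop(im,u,v,w,h,s):return cv2.resize(im[v-h//2:v+h//2,u-w//2:u+w//2],(400,300),interpolation=cv2.INTER_CUBIC)
a=ld("scene0.png")[0];b=ld("side0.png")[0]
r1=np.hstack([crop(a,292,220,80,60,5),crop(b,348,275,80,60,5)])
r2=np.hstack([crop(a,187,312,100,74,4),crop(a,358,143,64,48,6)])
cv2.imwrite("pics/crops.png",np.vstack([r1,r2])[:,:,::-1])
```

```text
(no output)
```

View pics/crops.png

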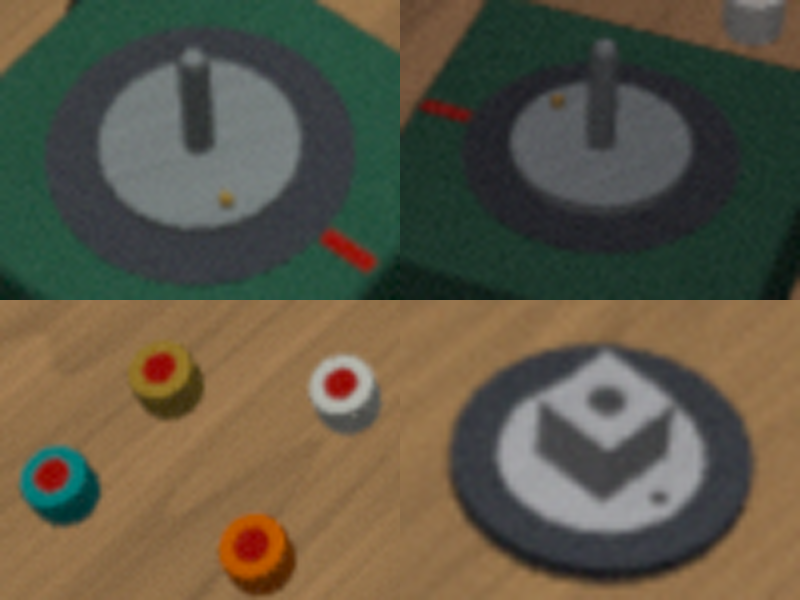

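The crops confirm the brass cap at scene (178,294), the only one of the four with a brass body. The pin is visible at scene (297.2,229.8) and side (339.4,265). The plate's hole is at scene (367.3,150.7), its bore at (359.1,135), and the shaft tip at scene (290.6,200.4) and side (348.6,253.8).

Run:
```python
from h import *
np.set_printoptions(precision=4,suppress=True)
a,Ka,Ta=ld("scene0.png");b,Kb,Tb=ld("side0.png")
S=lambda uv,z:ray(uv,Ka,Ta,z); D=lambda uv,z:ray(uv,Kb,Tb,z)
print("tip",S((290.6,200.8),.15),D((348.6,254.3),.15))
print("pin",S((297.2,229.8),.093),D((339.4,265),.093))
def red(im,x,y,r):
    c=im[y-r:y+r,x-r:x+r].astype(int); m=((c[...,0]>90)&(c[...,0]>2.5*c[...,1])&(c[...,0]>2.5*c[...,2])).astype(np.uint8)
    M=cv2.moments(m,True); return M['m10']/M['m00']+x-r, M['m01']/M['m00']+y-r
p=red(a,322,240,8);q=red(b,317,267,8)
print("mark",p,q,S(p,.0805),D(q,.0805))
p=red(a,177,292,6);q=red(b,411,240,7)
print("cap",p,q,S(p,.03),D(q,.03))
print("bore",S((359.1,135),.042)); print("hole",S((367.3,150.7),.0105))
for x,y in [(605,350),(675,408),(607,450),(538,403)]:
    print("hub",S((326+(x-400)/6.25,119+(y-300)/6.25),.042))
for n,uv,z in [("oiler",(437,172),.02),("tin",(424,201),.018),("glue",(278,374),.03),("pl",(207,405),.01),("white",(223,296),.03),("orange",(201,336),.03),("turq",(151,319),.03)]:
    print(n,S(uv,z))
```

```text
tip [0.5407 0.001  0.15  ] [0.5403 0.001  0.15  ]
pin [ 0.5732 -0.0157  0.093 ] [ 0.5702 -0.0133  0.093 ]
mark (320.9428571428571, 239.5142857142857) (317.0, 266.75) [0.6214 0.0068 0.0805] [0.623  0.0053 0.0805]
cap (176.3953488372093, 291.1860465116279) (412.0, 237.84615384615384) [ 0.4647 -0.2732  0.03  ] [ 0.4663 -0.2763  0.03  ]
bore [0.462 0.326 0.042]
hole [0.4963 0.323  0.0105]
hub [0.4428 0.3476 0.042 ]
hub [0.4857 0.3418 0.042 ]
hub [0.4803 0.3046 0.042 ]
hub [0.4422 0.3052 0.042 ]
oiler [0.6749 0.3799 0.02  ]
tin [0.7038 0.2854 0.018 ]
glue [ 0.745  -0.2468  0.03  ]
pl [ 0.684  -0.3763  0.01  ]
white [ 0.5451 -0.2129  0.03  ]
orange [ 0.5793 -0.2999  0.03  ]
turq [ 0.4767 -0.3471  0.03  ]
```

Call:
play_rows(translation=[[0.331, -0.198, 0.05], [0.331, -0.198, 0.05], [0.331, -0.198, 0.05], [0.331, -0.198, 0.05], [0.331, -0.198, 0.05], [0.331, -0.198, 0.05], [0.331, -0.198, 0.05], [0.331, -0.198, 0.05], [0.331, -0.198, 0.05], [0.331, -0.198, 0.05], [0.331, -0.198, 0.05], [0.331, -0.198, 0.05]], yaw=[-1.02, -1.02, -1.02, -1.02, -1.02, -1.02, -1.02, -1.02, -1.02, -1.02, -1.02, -1.02], grip=1)

```text
t: 1.15
ee_pos: [0.465, -0.2748, 0.1723]
tcp_rot: [[0.171, 0.985, -0.001], [0.985, -0.171, 0.0], [0.0, -0.001, -1.0]]
contact_force: [-0.2, 0.0, -0.1]
finger_gap: 0.0868
grip_force: 0.0
```

Run:
```python
from h import *
im,K,T=cap("wrist","wcap.png")
hsv=cv2.cvtColor(im,cv2.COLOR_RGB2HSV)
m=(((hsv[...,0]<6)|(hsv[...,0]>174))&(hsv[...,1]>180)&(hsv[...,2]>60)).astype(np.uint8)
n,l,st,c=cv2.connectedComponentsWithStats(m)
for i in range(1,n):
    if st[i,4]>80: print(st[i,4],c[i],ray(c[i],K,T,.03))
R=np.array(env.observe()["tcp_rot"]);print(R.T@np.array([-.003,.597,.02]), R.T@[.037,.275,.04])
```

```text
159 [467.38993711 227.36477987] [ 0.57431847 -0.30115033  0.03      ]
124 [347.26612903 301.68548387] [ 0.47197762 -0.34772048  0.03      ]
[ 0.58738762 -0.10670037 -0.02021916] [ 0.27722705 -0.0113682  -0.04012389]
```

Call:
play_rows(translation=[[0.04, 0.0, -0.02], [0.08, -0.01, -0.03], [0.12, -0.02, -0.03], [0.16, -0.03, -0.03], [0.2, -0.04, -0.03], [0.24, -0.05, -0.03], [0.28, -0.06, -0.03], [0.32, -0.07, -0.03], [0.36, -0.08, -0.03], [0.4, -0.085, -0.03], [0.44, -0.09, -0.03], [0.48, -0.095, -0.03]], yaw=[0, 0, 0, 0, 0, 0, 0, 0, 0, 0, -0.05, -0.09])

```text
t: 2.2
ee_pos: [0.4552, 0.2138, 0.203]
tcp_rot: [[0.086, 0.996, 0.002], [0.996, -0.086, -0.001], [-0.001, 0.002, -1.0]]
contact_force: [0.8, 0.7, -0.6]
finger_gap: 0.0872
grip_force: 0.0
```

Call:
play_rows(translation=[[0.04, 0.0, 0.015], [0.08, -0.001, 0.03], [0.111, -0.0016, 0.045], [0.111, -0.0016, 0.05], [0.111, -0.0016, 0.05], [0.111, -0.0016, 0.05], [0.111, -0.0016, 0.05]], yaw=[0, 0, 0, 0, 0, 0, 0])

```text
t: 2.78
ee_pos: [0.4636, 0.3226, 0.1531]
tcp_rot: [[0.087, 0.996, 0.001], [0.996, -0.087, -0.001], [-0.001, 0.001, -1.0]]
contact_force: [0.1, 0.4, -0.1]
finger_gap: 0.087
grip_force: 0.0
```

Run:
```python
from h import *
im,K,T=cap("wrist","wplate.png")
a=ld("wcap.png")[0]
cv2.imwrite("pics/w2.png",np.vstack([cv2.resize(a,(400,300)),cv2.resize(im,(400,300))])[:,:,::-1])
im2=np.hstack([cv2.resize(a,(320,240)),np.zeros((240,160,3),np.uint8)])
cv2.imwrite("pics/w3.png",cv2.hconcat([cv2.resize(a[100:400,150:550],(400,300)),cv2.resize(im[60:420,80:560],(400,300))])[:,:,::-1])
print(env.observe()["ee_pos"])
```

```text
[0.46357592 0.32279422 0.15332732]
```

View pics/w3.png

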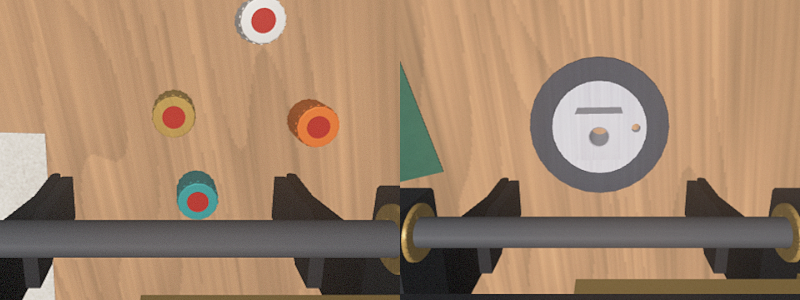

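The left crop (wrist view over the caps) shows the brass cap with its red spot at full-image (323,217), set apart from turquoise, orange and white. The right crop shows the plate, with its bore at about full-image (319,222), its hole at (363,213) and the hub's side face as a dark slot at (319,192).

Run:
```python
from h import *
np.set_printoptions(precision=4,suppress=True)
im,K,T=ld("wcap.png")
hsv=cv2.cvtColor(im,cv2.COLOR_RGB2HSV)
m=(((hsv[...,0]<6)|(hsv[...,0]>174))&(hsv[...,1]>150)&(hsv[...,2]>100)).astype(np.uint8)
n,l,st,c=cv2.connectedComponentsWithStats(m)
for i in range(1,n):
    if st[i,4]>60: print("red",st[i,4],c[i],ray(c[i],K,T,.03))
im,K,T=ld("wplate.png")
hsv=cv2.cvtColor(im,cv2.COLOR_RGB2HSV)
m=(hsv[...,1]<60).astype(np.uint8); m[300:]=0
m[:, :190]=0; m[:,430:]=0
m=cv2.morphologyEx(m,cv2.MORPH_OPEN,np.ones((5,5)))
cs=cv2.findContours(m,cv2.RETR_EXTERNAL,cv2.CHAIN_APPROX_NONE)[0]; cc=max(cs,key=cv2.contourArea)
e=cv2.fitEllipse(cv2.convexHull(cc)); print("disc",e,ray(e[0],K,T,.0115))
g=cv2.cvtColor(im,cv2.COLOR_RGB2GRAY); print("bright",np.median(g[200:210,270:290]))
bright=np.median(g[205:215,275:290])
# inside light disc: non-bright
d=np.zeros_like(g); cv2.circle(d,(int(e[0][0]),int(e[0][1])),50,1,-1)
k=((abs(g.astype(int)-bright)>25)|(hsv[...,1]>50)).astype(np.uint8)*d
n,l,st,c=cv2.connectedComponentsWithStats(k)
for i in range(1,n):
    if st[i,4]>25:
        r=cv2.minAreaRect(np.argwhere(l==i)[:,::-1].astype(np.float32)); print(st[i],c[i],r)
        for z in (.0105,.042): print("   ",ray(c[i],K,T,z))
        if st[i,2]>40:
            B=np.argwhere(l==i); xs=np.unique(B[:,1])[4:-4]
            for f,z in((np.max,.042),(np.min,.0105)):
                ys=[f(B[B[:,1]==x,0]) for x in xs]; p=np.polyfit(xs,ys,1)
                A=ray((xs[0],np.polyval(p,xs[0])),K,T,z);Bp=ray((xs[-1],np.polyval(p,xs[-1])),K,T,z)
                print("edge",A,Bp,"ang",np.degrees(np.arctan2(*(Bp-A)[1::-1])))
```

```text
red 451 [413.102  119.9579] [ 0.5415 -0.2134  0.03  ]
red 377 [323.2493 216.9337] [ 0.4648 -0.2735  0.03  ]
red 378 [468.1958 226.8889] [ 0.575  -0.3009  0.03  ]
red 311 [347.373  301.4791] [ 0.4721 -0.3476  0.03  ]
disc ((318.8985595703125, 209.17929077148438), (162.5568084716797, 166.1195526123047), 93.21630096435547) [0.4607 0.3303 0.0115]
bright 215.0
[290 188  58  10 448] [318.4844 192.3616] ((318.42041015625, 192.3386993408203), (8.085046768188477, 57.03000259399414), 88.75463104248047)
    [0.4615 0.3432 0.0105]
    [0.4623 0.3488 0.042 ]
edge [0.4453 0.3477 0.042 ] [0.4788 0.3452 0.042 ] ang -4.207693192313316
edge [0.4432 0.3472 0.0105] [0.4804 0.3447 0.0105] ang -3.7794494824563154
[358 209  10  10  84] [362.5833 213.4762] ((362.5, 213.5), (9.0, 9.0), 90.0)
    [0.494  0.3237 0.0105]
    [0.4914 0.3314 0.042 ]
[306 212  25  24 448] [318.3237 223.6496] ((318.2500305175781, 223.75003051757812), (22.62741470336914, 23.33452033996582), 45.0)
    [0.4591 0.3186 0.0105]
    [0.4602 0.3268 0.042 ]
```

Call:
play_rows(translation=[[0.0035, -0.0031, 0.035], [0.0035, -0.0031, 0.07], [0.0035, -0.0031, 0.1], [0.0035, -0.0031, 0.12], [0.0035, -0.0031, 0.13], [0.0035, -0.0031, 0.137], [0.0035, -0.0031, 0.137], [0.0035, -0.0031, 0.137]], yaw=[0, 0, 0, 0, 0, 0, 0, 0])

```text
t: 3.5
ee_pos: [0.4603, 0.3285, 0.0168]
tcp_rot: [[0.085, 0.996, 0.002], [0.996, -0.085, 0.001], [0.001, 0.001, -1.0]]
contact_force: [0.1, -0.4, -0.7]
finger_gap: 0.0869
grip_force: 0.0
```

Call:
play_rows(translation=[[0, 0, 0], [0, 0, 0], [0, 0, 0], [0, 0, 0], [0, 0, 0], [0, 0, 0], [0, 0, 0], [0, 0, 0]], yaw=[0, 0, 0, 0, 0, 0, 0, 0], grip=-1)

```text
t: 4.17
ee_pos: [0.4595, 0.3284, 0.0155]
tcp_rot: [[0.084, 0.996, 0.0], [0.996, -0.084, -0.0], [0.0, 0.0, -1.0]]
contact_force: [3.1, -0.2, -1.1]
finger_gap: 0.0419
grip_force: 1.5
```

Call:
play_rows(translation=[[0, 0, 0], [0, 0, 0], [0, 0, 0], [0, 0, 0], [0, 0, -0.02], [0, 0, -0.055], [0, 0, -0.09], [0, 0, -0.125], [0, 0, -0.155], [0, 0, -0.175], [0, 0, -0.175], [0, 0, -0.175]], yaw=[0, 0, 0, 0, 0, 0, 0, 0, 0, 0, 0, 0], grip=-1)

```text
t: 5.17
ee_pos: [0.4591, 0.3282, 0.19]
tcp_rot: [[0.084, 0.996, 0.0], [0.996, -0.084, -0.0], [-0.0, 0.0, -1.0]]
contact_force: [-0.3, -0.9, -6.9]
finger_gap: 0.0396
grip_force: 30.0
```

Run:
```python
from h import *
im,K,T=cap("wrist","wheld.png"); s=env.observe()
print(s["ee_pos"],s["contact_force"],s["moment"],s["finger_gap"],s["grip_force"],s["joint_positions"])
```

```text
[0.4586722  0.32766394 0.18874212] [-0.70968762  0.62830324 -6.90636043] [-0.00513923 -0.06187151  0.00091601] 0.03947146982479427 29.963982459157705 [  2.74512366  20.13696654 -52.17301937  93.62857755  16.3813174
  74.46434471 -57.01710753]
```

View pics/wheld.png

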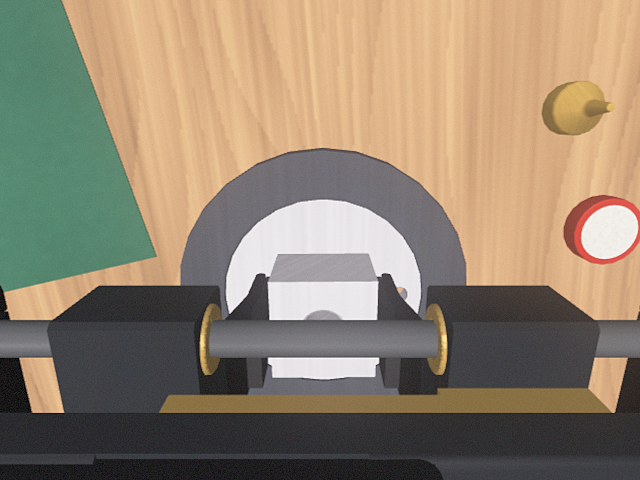

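Wrist view: the plate is held level and square to the tool. The hub top's edge is at row 282 (columns 269–378), the pin hole at (401,293). Tin and oiler are undisturbed.

Run:
```python
from h import *
np.set_printoptions(precision=4,suppress=True)
im,K,T=ld("wheld.png"); s=env.observe(); R=np.array(s["tcp_rot"]);p=np.array(s["ee_pos"])
for uv,z in [((269,282),.026),((378,282),.026),((269,378),.026),((378,378),.026),((323,321),.026),((401,293),-.0055)]:
    print(uv, R.T@(ray(uv,K,T,p[2]+z)-p))
yaw=0.375
h=np.arctan2(R[1,0],R[0,0])-yaw   # final heading tool x
X=np.array([np.cos(h),np.sin(h)])
for off in (0,-.0015,-.002):
    tgt=np.array([.5405,.001])-off*X; print(off,np.degrees(h),tgt, R.T@np.append(tgt-p[:2],0))
```

```text
(269, 282) [ 0.0179 -0.0201 -0.026 ]
(378, 282) [ 0.0179  0.0198 -0.0261]
(269, 378) [-0.0228 -0.0217 -0.0259]
(378, 378) [-0.0229  0.0213 -0.026 ]
(323, 321) [ 0.0021 -0.0004 -0.026 ]
(401, 293) [-0.0007  0.0351  0.0054]
0 63.70236850934 [0.5405 0.001 ] [-0.3186  0.1089  0.0004]
-0.0015 63.70236850934 [0.5412 0.0023] [-0.3173  0.1095  0.0004]
-0.002 63.70236850934 [0.5414 0.0028] [-0.3168  0.1097  0.0004]
```

Call:
play_rows(translation=[[-0.03, 0.01, -0.005], [-0.066, 0.023, -0.005], [-0.102, 0.035, -0.005], [-0.138, 0.048, -0.005], [-0.174, 0.06, -0.005], [-0.21, 0.073, -0.005], [-0.246, 0.085, -0.005], [-0.278, 0.096, -0.005], [-0.3, 0.104, -0.005], [-0.312, 0.108, -0.005], [-0.317, 0.1097, -0.005], [-0.317, 0.1097, -0.005]], yaw=[0, 0.04, 0.08, 0.12, 0.16, 0.2, 0.24, 0.28, 0.32, 0.36, 0.375, 0.375])

```text
t: 6.22
ee_pos: [0.5417, 0.0032, 0.1943]
tcp_rot: [[0.444, 0.896, -0.002], [0.896, -0.444, 0.001], [-0.0, -0.002, -1.0]]
contact_force: [0.3, 0.4, -5.7]
finger_gap: 0.0396
grip_force: 30.0
```

Call:
play_rows(translation=[[0, 0, 0], [0, 0, 0], [0, 0, 0], [0, 0, 0]], yaw=[0, 0, 0, 0])

```text
t: 6.55
ee_pos: [0.5419, 0.0046, 0.1956]
tcp_rot: [[0.441, 0.897, 0.0], [0.897, -0.441, 0.0], [0.0, 0.0, -1.0]]
contact_force: [-0.2, -0.2, -5.5]
finger_gap: 0.0398
grip_force: 30.0
```

Call:
play_rows(translation=[[-0.0018, 0.0003, 0.008], [-0.0018, 0.0003, 0.018], [-0.0018, 0.0003, 0.024], [-0.0018, 0.0003, 0.027], [-0.0018, 0.0003, 0.03], [-0.0018, 0.0003, 0.03], [-0.0018, 0.0003, 0.032]], yaw=[0, 0, 0, 0, 0, 0, 0])

```text
t: 7.13
ee_pos: [0.5418, 0.0016, 0.1638]
tcp_rot: [[0.443, 0.897, 0.001], [0.897, -0.443, -0.0], [0.0, 0.001, -1.0]]
contact_force: [0.1, 0.4, -6.0]
finger_gap: 0.0395
grip_force: 30.0
```

Call:
play_rows(translation=[[0, 0, 0.002], [0, 0, 0.004], [0, 0, 0.006], [0, 0, 0.008], [0, 0, 0.01], [0, 0, 0.012], [0, 0, 0.012]], yaw=[0, 0, 0, 0, 0, 0, 0])

```text
t: 7.72
ee_pos: [0.5413, 0.0015, 0.1511]
tcp_rot: [[0.443, 0.896, -0.001], [0.896, -0.443, -0.0], [-0.0, -0.0, -1.0]]
contact_force: [0.4, -0.5, -5.9]
finger_gap: 0.0399
grip_force: 30.0
```

Call:
play_rows(translation=[[0, 0, 0.004], [0, 0, 0.009], [0, 0, 0.014], [0, 0, 0.019], [0, 0, 0.024], [0, 0, 0.029], [0, 0, 0.033], [0, 0, 0.036], [0, 0, 0.038], [0, 0, 0.038]], yaw=[0, 0, 0, 0, 0, 0, 0, 0, 0, 0])

```text
t: 8.55
ee_pos: [0.5414, 0.0016, 0.1131]
tcp_rot: [[0.443, 0.897, -0.001], [0.897, -0.443, -0.0], [-0.0, -0.0, -1.0]]
contact_force: [0.2, -0.1, -6.7]
finger_gap: 0.0392
grip_force: 30.0
```

Call:
play_rows(translation=[[0, 0, 0.001], [0, 0, 0.002], [0, 0, 0.003], [0, 0, 0.004], [0, 0, 0.005], [0, 0, 0.006], [0, 0, 0.006], [0, 0, 0.006]], yaw=[0, 0, 0, 0, 0, 0, 0, 0])

```text
t: 9.22
ee_pos: [0.5415, 0.0016, 0.1075]
tcp_rot: [[0.443, 0.896, -0.0], [0.896, -0.443, -0.0], [-0.0, -0.0, -1.0]]
contact_force: [-0.2, -0.9, -6.6]
finger_gap: 0.0399
grip_force: 30.0
```

Call:
play_rows(translation=[[0, 0, 0.0005], [0, 0, 0.001], [0, 0, 0.0015], [0, 0, 0.002], [0, 0, 0.002], [0, 0, 0.002]], yaw=[0, 0, 0, 0, 0, 0])

```text
t: 9.72
ee_pos: [0.5415, 0.0016, 0.1055]
tcp_rot: [[0.443, 0.897, -0.0], [0.897, -0.443, -0.0], [-0.0, 0.0, -1.0]]
contact_force: [0.4, -0.5, -6.1]
finger_gap: 0.0398
grip_force: 30.0
```

Below pin height with no reaction, so the pin seems to be in its hole. Continuing gently.

Call:
play_rows(translation=[[0, 0, 0.0005], [0, 0, 0.001], [0, 0, 0.0015], [0, 0, 0.002], [0, 0, 0.002], [0, 0, 0.002]], yaw=[0, 0, 0, 0, 0, 0])

```text
t: 10.22
ee_pos: [0.5416, 0.0016, 0.1037]
tcp_rot: [[0.443, 0.897, 0.0], [0.897, -0.443, -0.0], [-0.0, 0.0, -1.0]]
contact_force: [-0.5, 0.4, -3.8]
finger_gap: 0.0398
grip_force: 30.0
```

Call:
play_rows(translation=[[0, 0, 0.0005], [0, 0, 0.0008], [0, 0, 0.0008], [0, 0, 0.0008]], yaw=[0, 0, 0, 0])

```text
t: 10.55
ee_pos: [0.5417, 0.0017, 0.1035]
tcp_rot: [[0.443, 0.897, 0.0], [0.897, -0.443, -0.0], [-0.0, 0.001, -1.0]]
contact_force: [-5.5, 0.4, 5.2]
finger_gap: 0.0396
grip_force: 30.0
```

Call:
play_rows(translation=[[0, 0, 0], [0, 0, 0], [0, 0, 0]], yaw=[0.02, 0.04, 0.04])

```text
t: 10.8
ee_pos: [0.5424, 0.0016, 0.1035]
tcp_rot: [[0.48, 0.877, 0.002], [0.877, -0.48, -0.0], [0.001, 0.002, -1.0]]
contact_force: [0.3, -1.4, 6.2]
finger_gap: 0.0399
grip_force: 30.0
```

Run:
```python
from h import *
s=env.observe(); print(s["ee_pos"],s["contact_force"],s["moment"],np.degrees(np.arctan2(s["tcp_rot"][1][0],s["tcp_rot"][0][0])))
```

```text
[0.54237628 0.00155553 0.10347957] [ 0.3438835  -1.3802105   6.24896982] [-0.23661697  0.29191236  0.08011698] 61.30844935896612
```

Call:
play_rows(translation=[[0, 0, 0], [0, 0, 0], [0, 0, 0]], yaw=[0.02, 0.04, 0.04])

```text
t: 11.05
ee_pos: [0.5425, 0.0018, 0.1035]
tcp_rot: [[0.513, 0.858, 0.002], [0.858, -0.513, -0.0], [0.001, 0.002, -1.0]]
contact_force: [-0.6, -0.7, 6.3]
finger_gap: 0.0396
grip_force: 30.3
```

Run:
```python
from h import *
s=env.observe(); print(s["ee_pos"],s["contact_force"],s["moment"],np.degrees(np.arctan2(s["tcp_rot"][1][0],s["tcp_rot"][0][0])))
```

```text
[0.54246391 0.00180939 0.10353973] [-0.57685861 -0.68630252  6.3012888 ] [-0.26288646  0.15720256  1.033051  ] 59.13208529686668
```

Call:
play_rows(translation=[[0, 0, 0], [0, 0, -0.0005], [0, 0, -0.0005], [0, 0, -0.0005]], yaw=[-0.02, -0.04, -0.05, -0.05])

```text
t: 11.38
ee_pos: [0.5417, 0.0019, 0.1035]
tcp_rot: [[0.469, 0.883, 0.0], [0.883, -0.469, 0.0], [0.0, 0.0, -1.0]]
contact_force: [-0.1, 1.4, 4.9]
finger_gap: 0.04
grip_force: 30.0
```

Call:
play_rows(translation=[[0, 0, 0], [0, 0, 0], [0, 0, 0], [0, 0, 0], [0, 0, 0], [0, 0, 0]], yaw=[0, 0, 0, 0, 0, 0], grip=1)

```text
t: 11.88
ee_pos: [0.5416, 0.0015, 0.1032]
tcp_rot: [[0.47, 0.883, -0.0], [0.883, -0.47, -0.0], [-0.0, 0.0, -1.0]]
contact_force: [0.0, 0.5, -0.3]
finger_gap: 0.0718
grip_force: 0.0
```

Call:
play_rows(translation=[[0, 0, -0.01], [0, 0, -0.03], [0, 0, -0.06], [0, 0, -0.09], [0, 0, -0.115], [0, 0, -0.125], [0, 0, -0.125], [0, 0, -0.125]], yaw=[0, 0, 0, 0, 0, 0, 0, 0])

```text
t: 12.55
ee_pos: [0.5416, 0.0015, 0.2283]
tcp_rot: [[0.47, 0.883, 0.001], [0.883, -0.47, -0.0], [-0.0, 0.001, -1.0]]
contact_force: [-0.3, -0.4, 0.5]
finger_gap: 0.0871
grip_force: 0.0
```

Run:
```python
from h import *
np.set_printoptions(precision=4,suppress=True)
w,K,T=cap("wrist","wseat.png"); a=cap("scene","scene1.png")[0]; b=cap("side","side1.png")[0]
c=lambda im,x,y:cv2.resize(im[y-36:y+36,x-48:x+48],(400,300),interpolation=cv2.INTER_CUBIC)
cv2.imwrite("pics/seat.png",np.vstack([np.hstack([c(a,292,220),c(b,348,275)]),np.hstack([cv2.resize(w,(400,300)),np.zeros((300,400,3),np.uint8)])])[:,:,::-1])
print(env.observe()["ee_pos"])
```

```text
[0.5408 0.0015 0.2268]
```

View pics/seat.png

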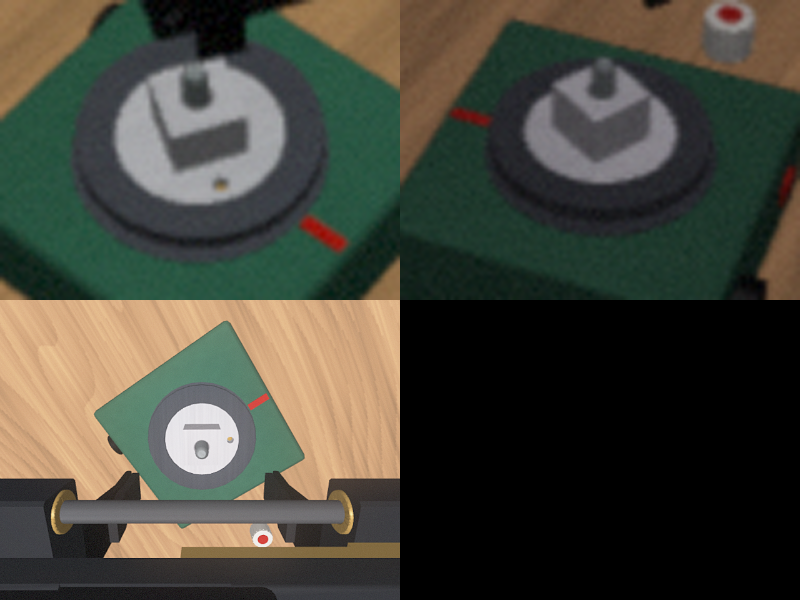

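Seat view: the brass pin shows in the plate's hole (scene crop (220,184)), and the plate is flat with the shaft well out of the hub. It is home. Next, the cap.

Call:
play_rows(translation=[[-0.036, 0.008, 0], [-0.072, 0.016, 0], [-0.108, 0.024, 0], [-0.144, 0.032, 0], [-0.18, 0.04, 0.02], [-0.212, 0.047, 0.04], [-0.24, 0.053, 0.06], [-0.262, 0.058, 0.08], [-0.275, 0.061, 0.1], [-0.279, 0.0622, 0.12], [-0.279, 0.0622, 0.127], [-0.279, 0.0622, 0.127]], yaw=[0, 0, 0, 0, 0, 0, 0, 0, 0, 0, 0, 0])

```text
t: 13.7
ee_pos: [0.464, -0.2729, 0.0988]
tcp_rot: [[0.47, 0.883, -0.004], [0.883, -0.47, 0.003], [0.001, -0.005, -1.0]]
contact_force: [-0.6, 0.4, -0.1]
finger_gap: 0.0873
grip_force: 0.0
```

Call:
play_rows(translation=[[0, 0, 0], [0, 0, 0], [0, 0, 0], [0, 0, 0]], yaw=[0, 0, 0, 0])

```text
t: 14.03
ee_pos: [0.4661, -0.2738, 0.1023]
tcp_rot: [[0.469, 0.883, 0.001], [0.883, -0.469, -0.001], [-0.0, 0.002, -1.0]]
contact_force: [-0.2, -0.9, 0.8]
finger_gap: 0.0872
grip_force: 0.0
```

Run:
```python
from h import *
np.set_printoptions(precision=4,suppress=True)
im,K,T=cap("wrist","wcap2.png")
hsv=cv2.cvtColor(im,cv2.COLOR_RGB2HSV)
m=(((hsv[...,0]<6)|(hsv[...,0]>174))&(hsv[...,1]>150)&(hsv[...,2]>100)).astype(np.uint8)
n,l,st,c=cv2.connectedComponentsWithStats(m)
s=env.observe();R=np.array(s["tcp_rot"]);p=s["ee_pos"];print(p)
for i in range(1,n):
    if st[i,4]>60: q=ray(c[i],K,T,.03);print("red",st[i,4],c[i],q,R.T@(q-p))
```

```text
[ 0.466  -0.2738  0.1021]
red 820 [393.0951  91.1768] [ 0.5415 -0.2131  0.03  ] [0.0891 0.0381 0.0721]
red 690 [507.5014 201.158 ] [ 0.575  -0.3005  0.03  ] [0.0277 0.1087 0.0723]
red 617 [321.4571 245.906 ] [ 0.4649 -0.2732  0.03  ] [ 0.0001 -0.0013  0.0721]
```

Centred to about 1 mm. Lowering and gripping.

Call:
play_rows(translation=[[0, -0.001, 0.02], [0, -0.001, 0.045], [0, -0.001, 0.065], [0, -0.001, 0.08], [0, -0.001, 0.09], [0, -0.001, 0.096], [0, -0.001, 0.096], [0, -0.001, 0.096]], yaw=[0, 0, 0, 0, 0, 0, 0, 0])

```text
t: 14.75
ee_pos: [0.465, -0.2736, 0.0059]
tcp_rot: [[0.47, 0.883, 0.001], [0.883, -0.47, -0.0], [-0.0, 0.001, -1.0]]
contact_force: [0.2, 0.6, 0.2]
finger_gap: 0.0869
grip_force: 0.0
```

Call:
play_rows(translation=[[0, 0, 0], [0, 0, 0], [0, 0, 0], [0, 0, 0], [0, 0, 0], [0, 0, 0], [0, 0, 0], [0, 0, 0], [0, 0, 0], [0, 0, 0], [0, 0, 0], [0, 0, 0]], yaw=[0, 0, 0, 0, 0, 0, 0, 0, 0, 0, 0, 0], grip=-1)

```text
t: 15.75
ee_pos: [0.4646, -0.2735, 0.0053]
tcp_rot: [[0.47, 0.883, 0.0], [0.883, -0.47, -0.0], [-0.0, 0.0, -1.0]]
contact_force: [0.2, -0.3, -0.1]
finger_gap: 0.0329
grip_force: 30.0
```

Call:
play_rows(translation=[[0, 0, -0.01], [0, 0, -0.035], [0, 0, -0.07], [0, 0, -0.105], [0, 0, -0.14], [0, 0, -0.17], [0, 0, -0.19], [0, 0, -0.195], [0, 0, -0.195], [0, 0, -0.195]], yaw=[0, 0, 0, 0, 0, 0, 0, 0, 0, 0])

```text
t: 16.58
ee_pos: [0.4641, -0.2733, 0.1995]
tcp_rot: [[0.47, 0.883, -0.001], [0.883, -0.47, 0.0], [-0.0, -0.001, -1.0]]
contact_force: [0.6, -0.3, -0.9]
finger_gap: 0.0328
grip_force: 30.0
```

Run:
```python
from h import *
np.set_printoptions(precision=4,suppress=True)
im,K,T=cap("wrist","wcap3.png")
s=env.observe();R=np.array(s["tcp_rot"]);p=s["ee_pos"];print(p)
hsv=cv2.cvtColor(im,cv2.COLOR_RGB2HSV)
m=(((hsv[...,0]<6)|(hsv[...,0]>174))&(hsv[...,1]>150)&(hsv[...,2]>100)).astype(np.uint8)
n,l,st,c=cv2.connectedComponentsWithStats(m)
for i in range(1,n):
    if st[i,4]>60: q=ray(c[i],K,T,p[2]+.0245);print("red",st[i],c[i],R.T@(q-p))
print(R.T@(np.array([.5406,.0003,p[2]])-p))
```

```text
[ 0.4638 -0.2731  0.1989]
red [365  87  22  23 395] [375.2684  98.4937] [ 0.081   0.0167 -0.0245]
red [448 167  22  21 357] [458.521  177.0672] [ 0.0554  0.0461 -0.0246]
red [363 270  16   7  73] [369.7671 273.1096] [ 0.0203  0.0168 -0.0245]
red [300 302  46  18 622] [322.8971 312.0161] [ 0.0046 -0.0003 -0.0245]
[ 0.2775 -0.0606  0.0002]
```

Call:
play_rows(translation=[[0.03, -0.007, 0], [0.065, -0.014, 0], [0.1, -0.022, 0], [0.135, -0.03, 0], [0.17, -0.037, 0], [0.205, -0.045, 0], [0.235, -0.051, 0], [0.258, -0.056, 0], [0.272, -0.059, 0], [0.2775, -0.0606, 0], [0.2775, -0.0606, 0], [0.2775, -0.0606, 0]], yaw=[0, 0, 0, 0, 0, 0, 0, 0, 0, 0, 0, 0])

```text
t: 17.63
ee_pos: [0.5408, -0.001, 0.1993]
tcp_rot: [[0.47, 0.883, -0.002], [0.883, -0.47, -0.0], [-0.001, -0.001, -1.0]]
contact_force: [0.8, 0.1, -0.8]
finger_gap: 0.0327
grip_force: 30.0
```

Call:
play_rows(translation=[[0, 0, 0.005], [0, 0, 0.01], [0, 0, 0.015], [0, 0, 0.018], [0, 0, 0.018], [0, 0, 0.018]], yaw=[0, 0, 0, 0, 0, 0])

```text
t: 18.13
ee_pos: [0.5413, -0.0002, 0.182]
tcp_rot: [[0.47, 0.883, -0.0], [0.883, -0.47, -0.0], [-0.0, -0.0, -1.0]]
contact_force: [0.1, 0.0, -1.0]
finger_gap: 0.0327
grip_force: 30.0
```

Call:
play_rows(translation=[[0, -0.0005, 0.006], [0, -0.0005, 0.013], [0, -0.0005, 0.02], [0, -0.0005, 0.025], [0, -0.0005, 0.028], [0, -0.0005, 0.031], [0, -0.0005, 0.034], [0, -0.0005, 0.036], [0, -0.0005, 0.036]], yaw=[0, 0, 0, 0, 0, 0, 0, 0, 0])

```text
t: 18.88
ee_pos: [0.5408, 0.0002, 0.1459]
tcp_rot: [[0.47, 0.883, -0.0], [0.883, -0.47, -0.0], [-0.0, -0.0, -1.0]]
contact_force: [0.2, -0.5, -0.6]
finger_gap: 0.0324
grip_force: 30.0
```

Call:
play_rows(translation=[[0, 0, 0.0015], [0, 0, 0.003], [0, 0, 0.0045], [0, 0, 0.006], [0, 0, 0.0075], [0, 0, 0.0085], [0, 0, 0.0092], [0, 0, 0.0092], [0, 0, 0.0092]], yaw=[0, 0, 0, 0, 0, 0, 0, 0, 0])

```text
t: 19.63
ee_pos: [0.5409, 0.0002, 0.137]
tcp_rot: [[0.47, 0.883, -0.0], [0.883, -0.47, -0.0], [-0.0, -0.0, -1.0]]
contact_force: [0.2, -0.9, -1.0]
finger_gap: 0.0324
grip_force: 30.0
```

Call:
play_rows(translation=[[0, 0, 0.0005], [0, 0, 0.001], [0, 0, 0.0013], [0, 0, 0.0013], [0, 0, 0.0013]], yaw=[0, 0, 0, 0, 0])

```text
t: 20.05
ee_pos: [0.541, 0.0001, 0.1357]
tcp_rot: [[0.47, 0.883, 0.0], [0.883, -0.47, -0.0], [-0.0, 0.0, -1.0]]
contact_force: [-0.2, -0.3, -1.4]
finger_gap: 0.0324
grip_force: 30.0
```

Within about 1 mm of the hub. Another small step down, then release.

Call:
play_rows(translation=[[0, 0, 0.0004], [0, 0, 0.0008], [0, 0, 0.0008], [0, 0, 0.0008]], yaw=[0, 0, 0, 0])

```text
t: 20.38
ee_pos: [0.541, 0.0002, 0.1352]
tcp_rot: [[0.47, 0.883, 0.0], [0.883, -0.47, -0.0], [-0.0, 0.0, -1.0]]
contact_force: [-2.4, -2.0, 5.1]
finger_gap: 0.0327
grip_force: 30.0
```

Call:
play_rows(translation=[[0, 0, 0], [0, 0, 0], [0, 0, 0], [0, 0, 0], [0, 0, 0], [0, 0, 0], [0, 0, 0]], yaw=[0, 0, 0, 0, 0, 0, 0], grip=1)

```text
t: 20.97
ee_pos: [0.541, 0.0003, 0.1349]
tcp_rot: [[0.47, 0.883, 0.0], [0.883, -0.47, 0.0], [0.0, 0.0, -1.0]]
contact_force: [0.3, -0.2, 0.8]
finger_gap: 0.0714
grip_force: 0.0
```

Call:
play_rows(translation=[[0, 0, -0.01], [0, 0, -0.03], [0, 0, -0.06], [0, 0, -0.09], [-0.03, 0, -0.12], [-0.06, 0, -0.12], [-0.1, 0, -0.12], [-0.13, 0, -0.12], [-0.15, 0, -0.12], [-0.15, 0, -0.12], [-0.15, 0, -0.12], [-0.15, 0, -0.12]], yaw=[0, 0, 0, 0, 0, 0, 0, 0, 0, 0, 0, 0])

```text
t: 21.97
ee_pos: [0.4709, -0.1313, 0.2556]
tcp_rot: [[0.469, 0.883, 0.001], [0.883, -0.469, -0.0], [0.0, 0.001, -1.0]]
contact_force: [0.6, -0.9, 0.1]
finger_gap: 0.0867
grip_force: 0.0
```

Run:
```python
from h import *
np.set_printoptions(precision=4,suppress=True)
R=[]
for n,x,y in (("scene",292,215),("side",348,265)):
    im,K,T=cap(n,n+"2.png"); c=im[y-40:y+40,x-53:x+53]; R.append(cv2.resize(c,(400,300),interpolation=cv2.INTER_CUBIC))
    u,v=proj(np.array([.5406,.0003,.16]),K,T); print(n,u,v)
    w=im[int(v)-10:int(v)+10,int(u)-10:int(u)+10].astype(int); m=((w[...,0]>90)&(w[...,0]>2.5*w[...,1])).astype(np.uint8); M=cv2.moments(m,True)
    q=(M['m10']/M['m00']+int(u)-10,M['m01']/M['m00']+int(v)-10); print(q,ray(q,K,T,.16))
cv2.imwrite("pics/fin.png",np.hstack(R)[:,:,::-1])
```

```text
scene 290.0990435120091 198.0500545674506
(290.3809523809524, 197.9047619047619) [0.5408 0.001  0.16  ]
side 348.7257912440368 250.80935994971028
(348.3076923076923, 250.0769230769231) [ 0.5426 -0.0017  0.16  ]
```

View pics/fin.png

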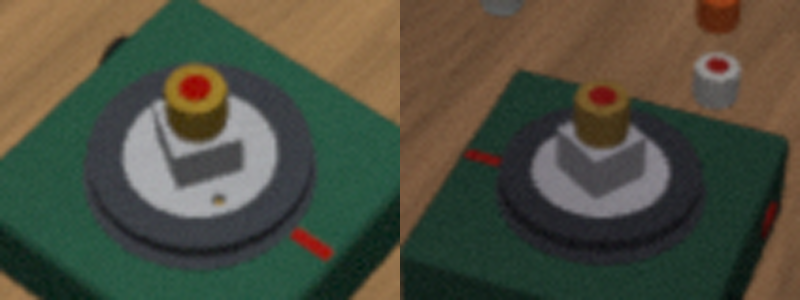

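Both views show the brass cap upright on the hub (spot at scene (290,198)), with the plate flat and the pin in its hole. Handing in.

```bash
python3 -c "
from h import *
print(order.sign_off())"
```

```text
the job is handed in; nothing more can be done
None
```

I handed the job in at about 22 s. The plate sits flat on the flange with the drive pin in its hole, and the brass cap stands on the hub over the shaft, released; the sign-off gave no verdict. I kept clear of the glue, tin, pliers and oiler but did not re-measure their positions at the end.

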